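Take the left-hand nut off the grinder spindle

ROBOT

A 7-joint arm with a two-finger parallel gripper is mounted at the origin on a cart in front of the work surface, level with it; the furniture and walls round the work are solid. World frame = base frame: x ahead of the robot, y to its left, z up, the work surface at z = 0. Lengths are in m, angles in rad, forces in N, time in s.
With the tool pointing down it reaches from about 0.425 to 0.875 m from the base axis. Payload 9.9 kg.
Tool frame: the origin (TCP) lies on the centre line of the jaws, within the pads' length; the fingertips stand 25 mm ahead of it and the grasp point (between the pads) lies 6 mm ahead of it; z points along the fingers, y is the line along which they close (so a half turn about z gives the same grasp; the last joint's range is limited). The gripper opens to 85 mm and grips with 20 to 120 N. Pads are 22 mm wide; open, the fingers measure 114 mm over their backs; the gripper's body (76 mm by 85 mm) begins 54 mm behind the grasp point. The pads swing forward as they close: fully open they stand 13 mm farther back than shut.
Start: joints at [-1.355, 0.576, 0.025, 1.437, -0.015, 1.129, -0.057], TCP at [0.199, 0.645, 0.228] pointing down, gripper open.
Joint ranges: [-2.76, 2.76], [-0.34, 2.15], [-1.52, 1.57], [0.19, 2.46], [-1.09, 4.23], [0.17, 1.99], [-2.82, 2.82]. Speed limits (rad/s): [2.22, 2.22, 3.01, 3.01, 3.14, 3.14, 3.14].

INTERFACE

Orientations are given as a unit quaternion [w, x, y, z].
In Python, from plant import observe, camera, finish_job gives the robot as it stands.
- The arm moves only by the shell command python3 -m inch 'ROWS' [FORCE]. ROWS is JSON, a list of rows, each a list of 5 numbers: the finger opening in mm, from 0 to 85.4, then the shift along the tool's x, y, z in mm, then the turn about the tool's z in degrees. In form: [[fingers, tx, ty, tz, roll], ...]. A call has 1 to 10 rows; each row is the pose to reach, as a shift and turn from the pose commanded when the call began, along the tool's axes at that moment; what a row does not reach only later rows make up. A row lasts 1/8 s, in which the tool goes at most 62.5 mm and 10.7 degrees, less where a joint would pass 70% of its speed; a pose out of reach is approached as far as the arm can. A call with a gripper value outside its range is refused whole. The fingers move at their own pace and stop on an object; FORCE is the grip in N (left out, the last holds). Time passes only in rows, so rows that repeat a pose let the fingers close. It gives the time, the measured TCP pose, the force, the opening and the grip force at its end, in the units of the state.
- observe(): the state, without advancing time (a new reading comes with each control period).
- camera(name): name is "scene" or "top" or "wrist"; returns a dict with "image" (384x512x3 uint8, red, green, blue), "K" (3x3 intrinsics, pixels), "k1" (the pictures are not rectified: a ray, as slopes to the right and down, at radius r is drawn at 1 + k1 r^2 times it, then the intrinsics apply), "R" (3x3) and "t" (3): a world point X has camera coordinates R X + t. Camera axes: x right, y down, z forward; pixel columns grow to the right and rows downward; lengths in m; the calibration is good to about 2 mm. A picture is of the moment at which its call begins. There is no depth.
- finish_job(): hands the job in; it is judged then, once.
The state is a dict: "time": time; "joint_positions": joint angles; "dq": joint speeds; "effort": joint torques, N m; "eef_pos": TCP position; "tool_rot": TCP orientation; "wrist_force": force on the tool from outside, world axes, zero at the start; "ft_torque": the same for the moment, N m; "grip_width": finger opening in m; "gripper_force": force on a finger pad.
Only numpy, scipy, OpenCV 4.12 (cv2) and the standard library are available. Lean on these libraries where they do the work, as an engineer would, in place of code of your own. Each camera call takes 0.05 s, during which the arm holds its last target. There are 200 camera calls.

TASK

The burr of the kitchen grinder has to come out for cleaning: unscrew the metal nut with the bar grip from the spindle of the grinder, and put it down gently, upright, on the wooden board. The nut has a left-hand thread, so it comes undone clockwise seen from above, and a spring pushes on it from below; do not force it, neither by tightening it, nor by pulling while the thread still holds, nor by turning on against the stop beyond the thread's end. Leave the other things standing where they are.

Things in the scene. Friction and masses are not known exactly. Their poses are not given: they have to be found in the camera images.
- grinder: Low round dark steel kitchen grinder housing, fixed to the worktop, 113 mm across, 70 mm high; a small switch marks its -x side. Origin: centre of the underside, on the spindle's axis, z up. A steel burr 80 mm wide lies round the spindle under the nut; a spring pushes it up with 10 N, falling to 3 N as it rises.
- nut: Loose plain aluminium nut, 0.12 kg, 53 mm across, 31 mm high plus the bar grip on top (55 mm in all), hollow from below. Origin: centre of its underside, on its axis, z up. At the start it is screwed on the spindle, the spring under it. About 1 mm of play sideways. Not fixed otherwise: it can slip in a loose grip.
- spindle_top (a point): Centre of the steel spindle's top, 32 mm across the thread. Left-hand, coarse three-start thread: turned clockwise from above (yaw falling) the nut rises 3.8 mm a radian and is off after 1.2 to 2.9 rad, different each time and not to be seen; it then jumps up some 4 mm if free to and lifts straight off, its underside past this point. 0.3 rad beyond, a hard stop ends the turning.
- nut_grip (a point): Centre of the nut's bar grip, 43 mm above the nut's underside. The bar is 50 mm long along the nut's x, 12 mm thick along its y and 24 mm high (12 mm above and below this point; below it is the round top of the nut, 53 mm across).
- board: The wooden board, 150 mm along its x, 230 mm along its y, 13 mm thick, fixed on the worktop. Origin: centre of its underside. A teaspoon lies on it along x, 85 mm towards its +y; the rest, from there to its -y edge, is free. Its top is at height 13 mm.
- spoon: Loose steel teaspoon, 138 x 28 x 12 mm, lying on the board; origin in the middle of its underside.
- jam_jar_center (a point): Centre of a jam jar, 62 mm across, 86 mm high, a bystander.
- shaker_center (a point): Centre of a salt shaker, 44 mm across, 90 mm high, a bystander.
- shallot_center (a point): Centre of an onion-like shallot, 71 mm high, a bystander.
Mind the look-alikes: they are no part of the job. Of the things that look like the nut, the middle-sized one is meant.

How it is judged:
By the outcome, as a careful person would: the job done as asked, in the order asked, and still so for the second after the job is handed in, with the robot touching nothing.
It also fails if it takes over 72 s, if anything falls off the work surface, if the arm or the gripper's body presses on something with over 40 N, if the wrist force passes 120 N, or if a joint passes its speed limit or range.

## Working session

There is one attempt and no reset: what is moved stays moved. The work goes in short steps, Python scripts to look and compute and a shell command to move; the robot and the scene stay as the last step left them, time stands still between calls to the robot, and variables do not carry over. Pictures are saved under pics/ and viewed, at most 10 in all, crops included, and the job is handed in when it is done.

```bash
ls; mkdir -p pics
python3 - <<'E'
from plant import observe,camera
import cv2,numpy as np,pickle
s=observe();print({k:np.round(v,3) for k,v in s.items()})
for n in("scene","top"):
    c=camera(n);pickle.dump(c,open(f'pics/{n}0.pkl','wb'));cv2.imwrite(f'pics/{n}0.png',c['image'][...,::-1])
    print(n,c['K'],c['k1'],-c['R'].T@c['t'])
E
```

```text
pics
{'time': np.float64(0.0), 'joint_positions': array([-1.355,  0.577,  0.025,  1.438, -0.015,  1.129, -0.056]), 'dq': array([ 0.001,  0.   , -0.001, -0.002, -0.002, -0.001, -0.001]), 'effort': array([ 1.0000e-03, -7.6577e+01,  2.2510e+00, -2.8596e+01,  1.5000e-02,
        1.3000e-02,  0.0000e+00]), 'eef_pos': array([0.199, 0.644, 0.227]), 'tool_rot': array([-0.   ,  0.149,  0.989, -0.001]), 'wrist_force': array([-0.976,  0.972, -0.57 ]), 'ft_torque': array([-0.002, -0.001, -0.01 ]), 'gripper_force': np.float64(0.0), 'grip_width': np.float64(0.085)}
scene [[493.20962873   0.         256.30728339]
 [  0.         493.20962873 193.16771496]
 [  0.           0.           1.        ]] -0.1638031616974493 [ 0.1021693  -1.15450257  0.576337  ]
top [[407.70561135   0.         257.94646386]
 [  0.         407.70561135 188.12426267]
 [  0.           0.           1.        ]] -0.07840758405991477 [ 0.39859259 -0.23088316  1.09669582]
```

View images.

View pics/top0.png

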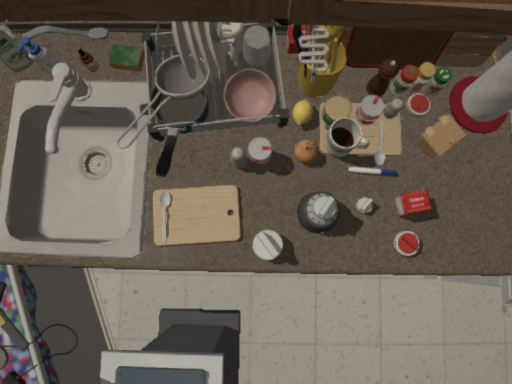

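View pics/scene0.png

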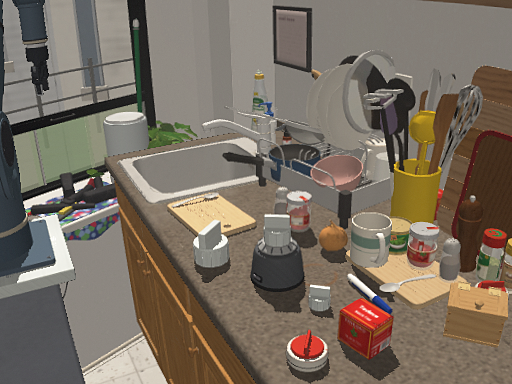

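The pictures show three nut look-alikes in the top view: the large one at (268,245), the one on the grinder at (323,210), and the small one at (365,205). The one on the grinder is the middle-sized one and sits on the spindle, so that is my choice. The free board with a teaspoon at its left end is at (196,215). The other board, at (360,130), is cluttered.

```bash
cat > h.py <<'E'
import numpy as np,cv2,pickle
def ray(c,uv):
    K=c['K'];d=np.array([(uv[0]-K[0,2])/K[0,0],(uv[1]-K[1,2])/K[1,1]]);p=d.copy()
    for _ in range(20): p=d/(1+c['k1']*(p@p))
    return -c['R'].T@c['t'], c['R'].T@np.r_[p,1]
def onplane(c,uv,z):
    o,d=ray(c,uv);return o+d*(z-o[2])/d[2]
def proj(c,X):
    x=c['R']@np.asarray(X)+c['t'];p=x[:2]/x[2];p=p*(1+c['k1']*(p@p));return c['K'][:2,:2]@p+c['K'][:2,2]
E
python3 - <<'E'
from h import *
c=pickle.load(open('pics/top0.pkl','rb'));s=pickle.load(open('pics/scene0.pkl','rb'))
print('big',onplane(c,(268,245),.05),'grinder',onplane(c,(320,211),.07),'nut',onplane(c,(323,208),.12),'small',onplane(c,(365,205),.04))
hsv=cv2.cvtColor(c['image'],cv2.COLOR_RGB2HSV)
m=cv2.inRange(hsv,(8,70,110),(25,255,255));m[:, :148]=0;m[:,246:]=0;m[:180]=0;m[250:]=0
q=cv2.findContours(m,0,2)[0];q=max(q,key=cv2.contourArea);r=cv2.minAreaRect(q);print(r)
for p in cv2.boxPoints(r):print('corner',onplane(c,p,.013))
for n,p,z in(('spoon',(165,215),.02),('jam?',(260,150),.08),('shaker',(237,156),.09),('shallot',(305,151),.05)):print(n,onplane(c,p,z))
a=cv2.resize(c['image'][175:265,215:385],None,fx=4.5,fy=4.5,interpolation=2)
b=cv2.resize(s['image'][200:330,190:340],None,fx=3,fy=3,interpolation=2)
b=cv2.resize(b,(450,390));a=cv2.resize(a,(340*1,180)) if 0 else a
cv2.imwrite('pics/crop1.png',a[...,::-1])
E
```

```text
big [ 0.4342064  -0.26939556  0.05      ] grinder [ 0.52199471 -0.39937829  0.07      ] nut [ 0.52345212 -0.39850188  0.12      ] small [ 0.54405122 -0.523781    0.04      ]
((195.20578002929688, 214.5863037109375), (56.408111572265625, 86.9403305053711), 86.18592071533203)
corner [0.57685575 0.05075178 0.013     ]
corner [ 0.59831099 -0.18327673  0.013     ]
corner [ 0.44740258 -0.19773108  0.013     ]
corner [0.42641068 0.03110657 0.013     ]
spoon [0.5076572  0.00420193 0.02      ]
jam? [ 0.67523599 -0.24344817  0.08      ]
shaker [ 0.65531711 -0.18521266  0.09      ]
shallot [ 0.68377222 -0.36340563  0.05      ]
```

View pics/crop1.png

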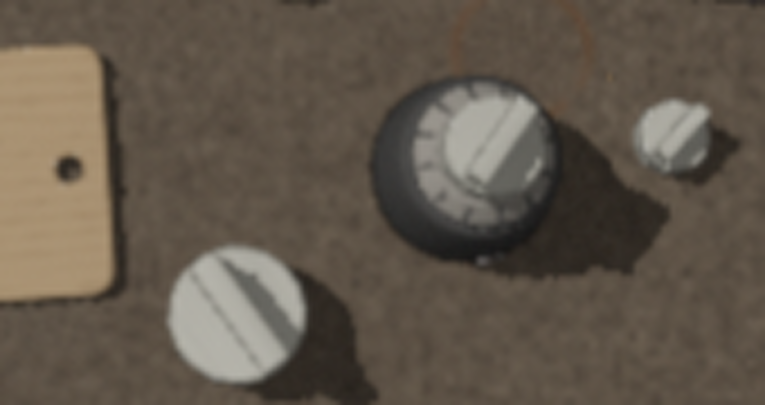

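Crop: the grinder nut has its bar running roughly from (475,178) to (530,105). It's clearly between the big (237,315) and the small one (675,135) in size. Next I move over it by a waypoint clear of the base.

```bash
python3 -m inch '[[85,-420,-336,-40,0],[85,-420,-336,-40,0],[85,-420,-336,-40,0],[85,-420,-336,-40,0],[85,-420,-336,-40,0],[85,-420,-336,-40,0],[85,-420,-336,-40,0],[85,-420,-336,-40,0],[85,-420,-336,-40,0],[85,-420,-336,-40,0]]' 60
python3 - <<'E'
from plant import observe
import numpy as np
s=observe();print(np.round(s['joint_positions'],3),np.round(s['tool_rot'],4))
E
```

```text
time: 1.35
eef_pos: [0.503, 0.1962, 0.268]
tool_rot: [0.0, 0.152, 0.988, -0.001]
wrist_force: [-1.0, 0.6, -0.2]
grip_width: 0.085
gripper_force: 0.0
[-0.556  0.341  0.134  1.738 -0.049  1.066  0.859] [ 4.000e-04  1.524e-01  9.883e-01 -7.000e-04]
```

```bash
python3 -m inch '[[85,-199,-561,0,18],[85,-199,-561,0,18],[85,-199,-561,0,18],[85,-199,-561,0,18],[85,-199,-561,0,18],[85,-199,-561,0,18],[85,-199,-561,0,18],[85,-199,-561,0,18],[85,-199,-561,0,18],[85,-199,-561,0,18]]'; python3 -m inch '[[85,0,0,0,0],[85,0,0,0,0]]'
python3 - <<'E'
from h import *
from plant import observe,camera
s=observe();print(np.round(s['joint_positions'],3),np.round(s['tool_rot'],4),np.round(s['eef_pos'],4))
c=camera('wrist');pickle.dump(c,open('pics/w1.pkl','wb'));cv2.imwrite('pics/w1.png',c['image'][...,::-1]);print(-c['R'].T@c['t'])
E
```

```text
time: 2.6
eef_pos: [0.5254, -0.3972, 0.2672]
tool_rot: [-0.0, 0.303, 0.953, -0.0]
wrist_force: [0.4, 1.0, 0.2]
grip_width: 0.0849
gripper_force: 0.0
time: 2.85
eef_pos: [0.5266, -0.393, 0.2674]
tool_rot: [-0.0, 0.301, 0.954, 0.001]
wrist_force: [-0.1, 0.3, -0.8]
grip_width: 0.0849
gripper_force: 0.0
[ 0.375  0.541  0.338  1.436 -0.186  1.197  1.695] [-4.000e-04  3.014e-01  9.535e-01  8.000e-04] [ 0.5266 -0.393   0.2674]
[ 0.46966029 -0.35305364  0.41339878]
```

View pics/w1.png

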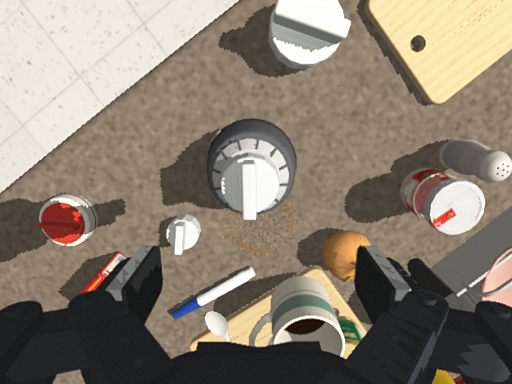

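Wrist view: the nut is on the grinder at about (250,185), its bar almost along the image's vertical from (248,160) to (250,218). I'll measure it in an enlarged pair of crops.

Run:
```python
from h import *
w=pickle.load(open('pics/w1.pkl','rb'))['image'];s=pickle.load(open('pics/scene0.pkl','rb'))['image']
a=cv2.resize(w[120:230,210:290],None,fx=5,fy=5,interpolation=cv2.INTER_CUBIC)
b=cv2.resize(s[205:295,245:312],None,fx=6,fy=6,interpolation=cv2.INTER_CUBIC)
o=np.zeros((560,805,3),np.uint8);o[:a.shape[0],:400]=a;o[:540,402:402+b.shape[1]]=b
cv2.imwrite('pics/crop2.png',o[:,:800,::-1])
```

```text
(no output)
```

View pics/crop2.png

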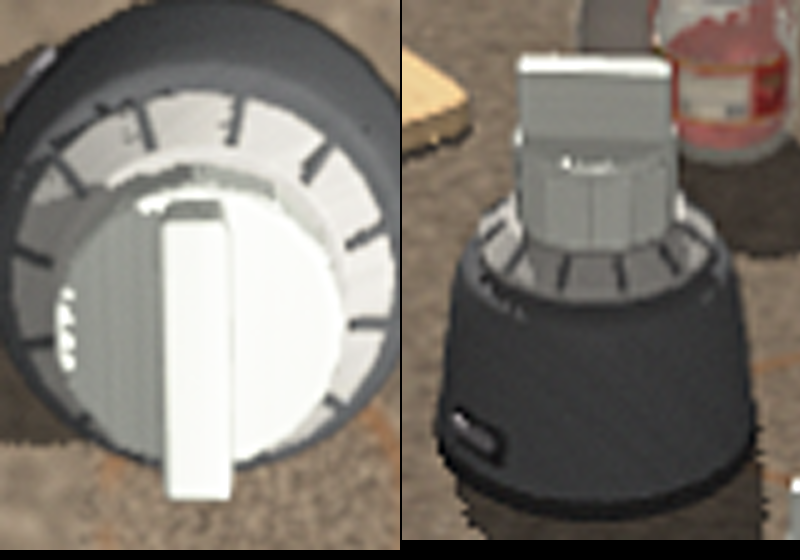

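Run:
```python
from h import *
w=pickle.load(open('pics/w1.pkl','rb'));s=pickle.load(open('pics/scene0.pkl','rb'))
A,B=(249.1,164.4),(250,219.4)
for z in (.11,.12,.13,.14):
    a,b=onplane(w,A,z),onplane(w,B,z);m=(a+b)/2
    print(z,m,np.linalg.norm(a-b)*1e3,np.degrees(np.arctan2(*(a-b)[1::-1])),proj(s,m))
print('want scene 277.2,216'); 
for v in ((163,222),(232,497)): print(onplane(w,(210+v[0]/5,120+v[1]/5),.125))
t=np.array([-.3014**2*-2-1,2*.3014*.9535]);print('toolx ang',np.degrees(np.arctan2(t[1],t[0])))
```

```text
0.11 [ 0.53300672 -0.40748532  0.11      ] 54.57574142527514 145.5064476447844 [280.15263987 229.90641101]
0.12 [ 0.53091883 -0.40569125  0.12      ] 52.77692925549208 145.50644764478432 [278.75730221 225.33021947]
0.13 [ 0.52883093 -0.40389719  0.13      ] 50.97811708570921 145.5064476447844 [277.35053758 220.71785881]
0.14 [ 0.52674304 -0.40210312  0.14      ] 49.17930491592624 145.5064476447844 [275.93234201 216.06934338]
want scene 277.2,216
[ 0.50518088 -0.39483838  0.125     ]
[ 0.55467128 -0.41460033  0.125     ]
toolx ang 144.91651803865557
```

```bash
python3 -m inch '[[85,-6,-7.4,60,-0.6],[85,-6,-7.4,82,-0.6],[60,-6,-7.4,82,-0.6],[50,-6,-7.4,82,-0.6],[40,-6,-7.4,82,-0.6],[40,-6,-7.4,82,-0.6]]'
python3 - <<'E'
from h import *
from plant import observe,camera
s=observe();print(np.round(s['joint_positions'],3),np.round(s['tool_rot'],4),np.round(s['eef_pos'],4))
c=camera('wrist');pickle.dump(c,open('pics/w2.pkl','wb'));cv2.imwrite('pics/w2.png',c['image'][...,::-1]);print(-c['R'].T@c['t'], proj(c,[.5273,-.4025,.1375]))
E
```

```text
time: 3.65
eef_pos: [0.5269, -0.4046, 0.1871]
tool_rot: [0.001, 0.297, 0.955, -0.0]
wrist_force: [-0.5, -0.5, -0.8]
grip_width: 0.0401
gripper_force: 0.0
[ 0.401  0.613  0.315  1.532 -0.21   1.029  1.739] [ 8.000e-04  2.971e-01  9.548e-01 -2.000e-04] [ 0.5269 -0.4046  0.1871]
[ 0.469371   -0.36472228  0.33284372] [261.14457715 215.55140632]
```

View pics/w2.png

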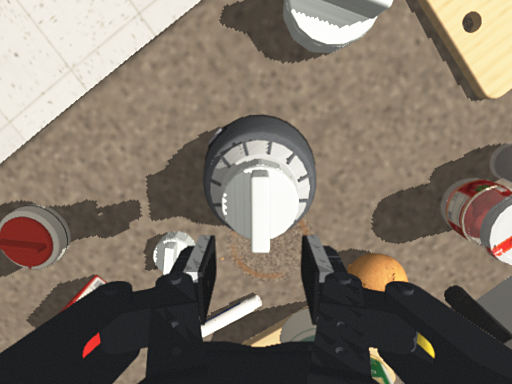

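Wrist view: the bar top spans about (260,170) to (261,252), midway between the open jaws (inner edges near columns 215 and 303).

Run:
```python
from h import *
c=pickle.load(open('pics/w2.pkl','rb'))
g=c['image'].min(2)
for v in (180,195,210,225,240): print(v,g[v,246:276])
print(g[160:180,260],g[240:262,260])
for z in (.1325,.1375):
  a,b=onplane(c,(260,170.5),z),onplane(c,(261,252),z);print((a+b)/2,np.linalg.norm(a-b),np.degrees(np.arctan2(*(a-b)[1::-1])))
# where TCP axis at z=.1375 appears
print(proj(c,[.5269,-.4046,.1375]))
```

```text
180 [150 150 149 143 136 160 211 237 244 244 245 246 246 246 246 245 247 249
 249 250 251 252 252 250 244 250 250 250 251 250]
195 [148 148 148 140 130 154 204 236 245 245 246 246 247 246 247 247 248 249
 250 250 251 251 252 249 243 250 250 250 249 249]
210 [148 145 144 143 134 146 198 236 245 245 245 246 247 247 247 247 248 249
 250 250 250 251 252 249 245 249 249 249 249 249]
225 [145 143 144 144 134 142 194 235 246 245 246 247 247 247 248 248 248 249
 250 250 251 251 251 248 245 249 250 249 249 248]
240 [124 119 106 101 101 135 190 235 246 245 246 247 247 248 248 248 249 250
 250 250 251 252 255 239 116 101 106 100  99 109]
[144 144 153 154 171 187 207 247 249 180 134 137 134 134 142 142 162 221
 241 243] [248 248 248 248 248 248 248 248 248 249 251 248 189 111  99 107 111 109
  92  92 104 107]
[ 0.52696333 -0.40271173  0.1325    ] 0.05537638583464608 146.2986798925362
[ 0.525526   -0.40176363  0.1375    ] 0.05399435138004586 146.29867989253623
[258.0341606  216.83807306]
```

```bash
python3 -m inch '[[40,1.5,1.6,20,-0.5],[40,1.5,1.6,40,-0.5],[40,1.5,1.6,43,-0.5],[40,1.5,1.6,43,-0.5],[40,1.5,1.6,43,-0.5]]'
python3 - <<'E'
from h import *
from plant import observe,camera
s=observe();print(np.round(s['tool_rot'],4),np.round(s['eef_pos'],4),s['wrist_force'],s['ft_torque'])
c=camera('wrist');cv2.imwrite('pics/w3.png',c['image'][100:,100:420,::-1])
E
```

```text
time: 4.32
eef_pos: [0.5265, -0.4027, 0.144]
tool_rot: [0.001, 0.293, 0.956, -0.0]
wrist_force: [-0.2, 0.5, -0.0]
grip_width: 0.0403
gripper_force: 0.0
[ 7.000e-04  2.931e-01  9.561e-01 -3.000e-04] [ 0.5265 -0.4027  0.144 ] [-0.1808948   0.53104353 -0.02611309] [ 0.01988095 -0.04599027 -0.0074984 ]
```

View pics/w3.png

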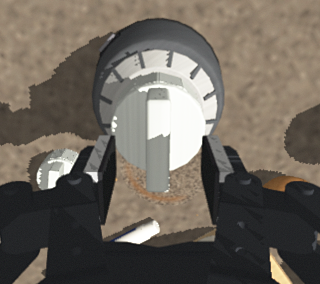

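The jaws (inner edges at 115 and 203) straddle the bar (column 159) evenly, so I close.

```bash
python3 -m inch '[[20,0,0,0,0],[5,0,0,0,0],[5,0,0,0,0],[5,0,0,0,0],[5,0,0,0,0],[5,0,0,0,0]]' 50; python3 -c "
from plant import observe
s=observe();print(s['wrist_force'],s['ft_torque'],s['eef_pos'])"
```

```text
time: 5.12
eef_pos: [0.5261, -0.4022, 0.143]
tool_rot: [-0.0, 0.293, 0.956, 0.0]
wrist_force: [-0.5, 0.5, 0.4]
grip_width: 0.0051
gripper_force: 0.0
[-0.54969526  0.47008683  0.41945983] [-0.0103161  -0.03150944 -0.03214143] [ 0.5261275  -0.40220892  0.14297264]
```

The fingers closed on nothing, so I look again.

Run:
```python
from h import *
from plant import camera
c=camera('wrist');s=camera('scene')
pickle.dump((c,s),open('pics/4.pkl','wb'))
o=np.zeros((480,800,3),np.uint8);o[:,:400]=cv2.resize(c['image'][150:300,190:315],(400,480));o[:,400:]=cv2.resize(s['image'][180:300,220:320],(400,480));cv2.imwrite('pics/w4.png',o[...,::-1])
```

```text
(no output)
```

View pics/w4.png

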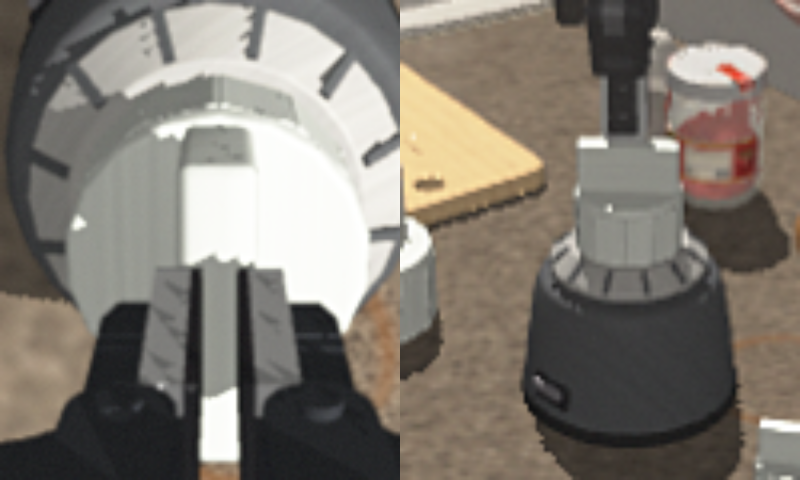

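Fingers are shut directly above the bar (crop (220,265)–(220,390)), so the bar is lower than I estimated. Checking heights.

Run:
```python
from h import *
from plant import observe
c,s=pickle.load(open('pics/4.pkl','rb'))
p=observe();P=p['eef_pos'];print(P)
from scipy.spatial.transform import Rotation as R
q=p['tool_rot'];M=R.from_quat([q[1],q[2],q[3],q[0]]).as_matrix()
f=lambda px,py,k:None
for h in (-.03,0,.006,.015,.025):
  print(h,[np.round(proj(c,P+M@np.array([x,0,h])),1) for x in(.011,0,-.011)], np.round(proj(s,P+M@np.array([0,0,h])),1))
wc=lambda u,v:(190+u*125/400,150+v*150/480)
sc=lambda u,v:(220+(u-400)*.25,180+v*.25)
print('tip near-camera edge',wc(220,265),'lower',wc(220,390),'bar far',wc(220,165),'bar near',wc(220,460), wc(183,200),wc(257,200))
print('scene finger low',sc(625,137))
for z in(.11,.118,.1275,.1375):
  a,b=onplane(c,wc(220,165),z),onplane(c,wc(220,460),z);w=onplane(c,wc(183,200),z)-onplane(c,wc(257,200),z)
  print(z,(a+b)/2,np.linalg.norm(a-b),np.linalg.norm(w))
for n in ('wrist',):print(c['K'],c['k1'],M.T@(-c['R'].T@c['t']-P),(c['R']@M).round(2))
```

```text
[ 0.52612797 -0.40220819  0.14297122]
-0.03 [array([257.9, 259. ]), array([257.8, 284.1]), array([257.8, 308. ])] [275.5 200.9]
0 [array([258. , 230.1]), array([258. , 251.2]), array([258. , 271.5])] [275.7 214.8]
0.006 [array([258. , 225.5]), array([258., 246.]), array([258. , 265.7])] [275.7 217.5]
0.015 [array([258.1, 219.2]), array([258. , 238.8]), array([258. , 257.7])] [275.7 221.6]
0.025 [array([258.1, 213. ]), array([258.1, 231.6]), array([258. , 249.7])] [275.8 226.1]
tip near-camera edge (258.75, 232.8125) lower (258.75, 271.875) bar far (258.75, 201.5625) bar near (258.75, 293.75) (247.1875, 212.5) (270.3125, 212.5)
scene finger low (276.25, 214.25)
0.11 [ 0.53857892 -0.41012544  0.11      ] 0.059738277791970044 0.013282797540249412
0.118 [ 0.53544532 -0.40801922  0.118     ] 0.057066490810349126 0.01268872608624576
0.1275 [ 0.53172417 -0.40551807  0.1275    ] 0.05389374376967416 0.011983266234616567
0.1375 [ 0.52780718 -0.40288529  0.1375    ] 0.05055401004264796 0.011240676917112079
[[328.6144469    0.         258.12101089]
 [  0.         328.6144469  194.026089  ]
 [  0.           0.           1.        ]] -0.03285917274508362 [ 0.06968012  0.00016677 -0.14589548] [[ 0.    1.    0.  ]
 [-0.96  0.   -0.27]
 [-0.27 -0.    0.96]]
```

Both cameras put the closed fingertips at about TCP height (z≈0.145), just above the bar top at 0.1375. I'll open, go down carefully while watching the force, and check again.

```bash
python3 -m inch '[[40,0,0,0,0],[40,0,0,0,0],[40,0,0,2,0],[40,0,0,4,0],[40,0,0,4,0]]'; python3 -m inch '[[40,0,0,2,0],[40,0,0,4,0],[40,0,0,4,0]]';python3 -m inch '[[40,0,0,2,0],[40,0,0,4,0],[40,0,0,4,0]]'
python3 - <<'E'
from h import *
from plant import camera
c=camera('wrist');s=camera('scene')
pickle.dump((c,s),open('pics/5.pkl','wb'))
o=np.zeros((480,800,3),np.uint8);o[:,:400]=cv2.resize(c['image'][150:300,190:315],(400,480));o[:,400:]=cv2.resize(s['image'][180:300,220:320],(400,480));cv2.imwrite('pics/w5.png',o[...,::-1])
E
```

```text
time: 5.85
eef_pos: [0.526, -0.4021, 0.1387]
tool_rot: [-0.0, 0.293, 0.956, 0.0]
wrist_force: [0.8, 0.3, -0.1]
grip_width: 0.0398
gripper_force: 0.0
time: 6.22
eef_pos: [0.5261, -0.4021, 0.1348]
tool_rot: [-0.0, 0.293, 0.956, 0.0]
wrist_force: [0.0, 0.6, -0.2]
grip_width: 0.0402
gripper_force: 0.0
time: 6.6
eef_pos: [0.5261, -0.4021, 0.1308]
tool_rot: [-0.0, 0.293, 0.956, 0.0]
wrist_force: [-0.0, 0.2, 0.1]
grip_width: 0.0398
gripper_force: 0.0
```

View pics/w5.png

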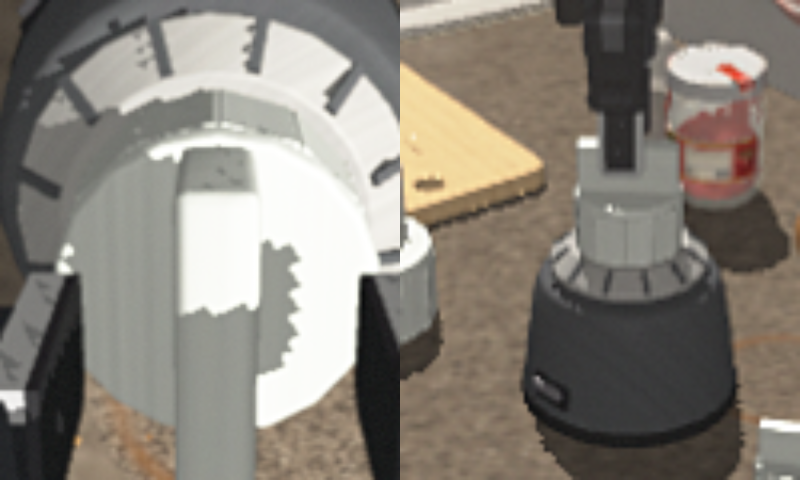

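Wrist and scene view: no contact, and the near fingertip is at scene crop (622,170), only a few mm below the bar's top edge (row 137–150). There is room for about 12 mm more.

```bash
python3 -m inch '[[40,0,0,3,0],[40,0,0,6,0],[40,0,0,6,0]]'; python3 -m inch '[[40,0,0,3,0],[40,0,0,6,0],[40,0,0,6,0]]' | grep -E 'eef|wrist';python3 -m inch '[[20,0,0,0,0],[5,0,0,0,0],[5,0,0,0,0],[5,0,0,0,0],[5,0,0,0,0]]' 50;  python3 -c "
from plant import observe
s=observe();print(s['wrist_force'],s['ft_torque'],s['eef_pos'])"
```

```text
time: 7.08
eef_pos: [0.526, -0.4021, 0.1246]
tool_rot: [-0.0, 0.293, 0.956, 0.0]
wrist_force: [0.2, -0.4, 0.3]
grip_width: 0.0404
gripper_force: 0.0
eef_pos: [0.526, -0.4021, 0.1186]
wrist_force: [-0.0, 0.9, -0.2]
time: 8.07
eef_pos: [0.5261, -0.4025, 0.1192]
tool_rot: [0.0, 0.293, 0.956, -0.0]
wrist_force: [-0.9, -1.1, 3.2]
grip_width: 0.0106
gripper_force: 51.3
[-0.93686044 -1.12137642  3.15657748] [-0.15114086  0.19091343  0.01519329] [ 0.52613398 -0.40245767  0.11919404]
```

Gripped (51 N on the bar). First turn clockwise (positive roll), rising with the pitch of 0.066 mm per degree.

```bash
cat > st.py <<'E'
from plant import observe
import numpy as np
s=observe();q=s['tool_rot'];print('F',np.round(s['wrist_force'],1),'T',np.round(s['ft_torque'],2),'P',np.round(s['eef_pos']*1e3,1),'yaw',round(float(np.degrees(2*np.arctan2(q[2],q[1])))%360,1),'w',s['grip_width'],'g',s['gripper_force'])
E
python3 st.py; python3 -m inch '[[5,0,0,-0.3,4],[5,0,0,-0.6,8],[5,0,0,-0.6,8]]' >/dev/null; python3 st.py;  python3 -m inch '[[5,0,0,-0.4,6],[5,0,0,-0.8,12],[5,0,0,-0.8,12]]' >/dev/null; python3 st.py
```

```text
F [-0.9 -1.1  3.2] T [-0.15  0.19  0.02] P [ 526.1 -402.5  119.2] yaw 145.9 w 0.010625264637038336 g 51.27030372619629
F [0.9 0.3 2.6] T [ 0.06 -0.12 -0.12] P [ 526.5 -402.1  119.7] yaw 138.0 w 0.010403993136669593 g 51.23584449291229
F [0.3 0.4 2.2] T [ 0.16 -0.24 -0.13] P [ 526.4 -402.   120.5] yaw 126.0 w 0.010719273108424132 g 51.28004193305969
```

```bash
python3 -m inch '[[5,0,0,-0.46,7],[5,0,0,-0.92,14],[5,0,0,-1.4,20],[5,0,0,-1.4,20]]' >/dev/null; python3 st.py;  python3 -m inch '[[5,0,0,-0.5,7],[5,0,0,-0.9,14],[5,0,0,-1.3,20],[5,0,0,-1.3,20]]' >/dev/null; python3 st.py
python3 - <<'E'
from h import *
from plant import camera
c=camera('wrist');s=camera('top')
o=np.zeros((480,800,3),np.uint8);o[:,:400]=cv2.resize(c['image'][150:300,190:315],(400,480));o[:,400:]=cv2.resize(camera('scene')['image'][180:300,220:320],(400,480));cv2.imwrite('pics/w6.png',o[...,::-1])
E
```

```text
F [-0.1 -0.5  2.3] T [ 0.12 -0.1  -0.03] P [ 526.2 -402.2  121.8] yaw 106.1 w 0.010933764900925355 g 51.30544066429138
F [ 0.6 -0.5  2.6] T [-0.04  0.04 -0.05] P [ 526.  -402.2  123. ] yaw 86.2 w 0.010856645794154332 g 51.30798161029816
```

View pics/w6.png

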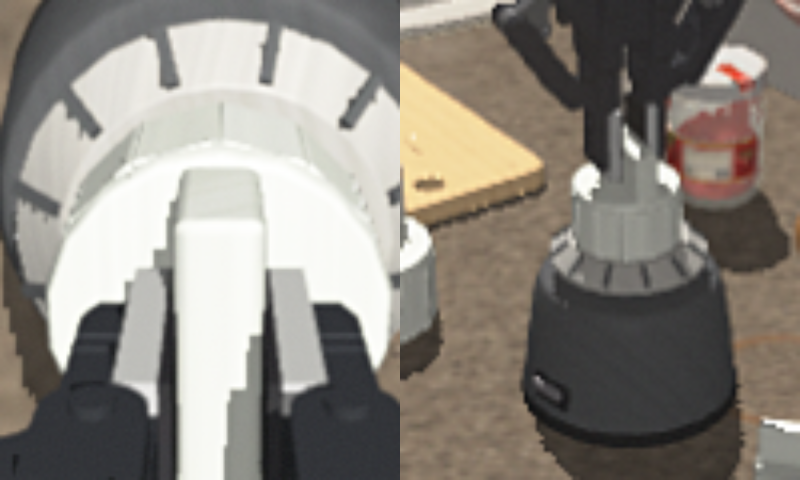

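The nut turns along with the gripper (bar still aligned between the pads). That was 60°. I now ease the vertical preload a little so that the release shows as a jump in Fz, and continue in small steps.

```bash
python3 -m inch '[[5,0,0,-0.7,0],[5,0,0,-0.7,0],[5,0,0,-0.7,0]]' >/dev/null; python3 st.py;python3 st.py;  python3 -m inch '[[5,0,0,-0.3,4],[5,0,0,-0.5,8],[5,0,0,-0.5,8],[5,0,0,-0.5,8]]' >/dev/null; python3 st.py;python3 st.py
```

```text
F [ 0.6 -1.9 -5.5] T [-0.27 -0.23  0.03] P [ 526.  -402.1  123.4] yaw 86.0 w 0.010897218763306026 g 50.20024538040161
F [ 0.6 -1.9 -5.5] T [-0.27 -0.23  0.03] P [ 526.  -402.1  123.4] yaw 86.0 w 0.010897218763306026 g 50.20024538040161
F [ 1.3  2.5 -6.7] T [ 0.69 -0.34 -0.02] P [ 526.2 -401.3  123.8] yaw 78.0 w 0.011122526742341059 g 50.144630670547485
F [ 1.3  2.5 -6.7] T [ 0.69 -0.34 -0.02] P [ 526.2 -401.3  123.8] yaw 78.0 w 0.011122526742341059 g 50.144630670547485
```

```bash
python3 -m inch '[[5,0,0,0.4,0],[5,0,0,0.4,0]]' >/dev/null; python3 st.py; for i in 1; do python3 -m inch '[[5,0,0,-0.2,3],[5,0,0,-0.4,6],[5,0,0,-0.4,6]]' >/dev/null; python3 st.py; python3 -m inch '[[5,0,0,-0.2,3],[5,0,0,-0.4,6],[5,0,0,-0.4,6]]' >/dev/null; python3 st.py; done
```

```text
F [ 0.6  4.2 -3.8] T [ 1.21 -0.27 -0.02] P [ 526.2 -401.4  123.8] yaw 78.0 w 0.010468953959310256 g 50.36083996295929
F [ 0.1  3.2 -3.6] T [ 0.7  -0.08 -0.1 ] P [ 526.  -402.2  124.2] yaw 71.9 w 0.010514201753936135 g 50.33730983734131
F [ 0.1  1.6 -4. ] T [ 0.47 -0.14 -0.03] P [ 526.  -402.4  124.7] yaw 66.0 w 0.010996177125728264 g 50.2305668592453
```

```bash
python3 -m inch '[[5,0,0,-0.2,3],[5,0,0,-0.4,6],[5,0,0,-0.4,6]]' >/dev/null; python3 st.py; python3 -m inch '[[5,0,0,-0.2,3],[5,0,0,-0.4,6],[5,0,0,-0.4,6]]' >/dev/null; python3 st.py
```

```text
F [ 1.2  1.8 -5.7] T [ 0.38 -0.29 -0.06] P [ 526.1 -402.4  125.1] yaw 60.0 w 0.010701095185850443 g 50.14890432357788
F [ 1.6  1.9 -6.7] T [ 0.45 -0.36 -0.08] P [ 526.3 -402.3  125.5] yaw 54.0 w 0.010773563825034025 g 50.104758739471436
```

```bash
python3 -m inch '[[5,0,0,-0.2,3],[5,0,0,-0.4,6],[5,0,0,-0.4,6]]' >/dev/null; python3 st.py
```

```text
F [ 2.4  2.1 -6. ] T [ 0.38 -0.52 -0.08] P [ 526.4 -402.3  125.9] yaw 48.1 w 0.010740893825241243 g 50.01732409000397
```

```bash
python3 -m inch '[[5,0,0,-0.1,3],[5,0,0,-0.3,6],[5,0,0,-0.3,6]]' >/dev/null; python3 st.py; python3 -m inch '[[5,0,0,-0.2,3],[5,0,0,-0.3,6],[5,0,0,-0.3,6]]' >/dev/null; python3 st.py
```

```text
F [ 3.   1.5 -6.1] T [ 0.43 -0.59 -0.09] P [ 526.5 -402.3  126.3] yaw 42.1 w 0.01055934786620387 g 50.14645457267761
F [ 3.8  2.2 -3.9] T [ 0.42 -0.71 -0.08] P [ 526.7 -402.3  126.8] yaw 36.1 w 0.010928111451278172 g 50.36455750465393
```

```bash
python3 -m inch '[[5,0,0,-0.2,3],[5,0,0,-0.4,6],[5,0,0,-0.4,6]]' >/dev/null; python3 st.py
```

```text
F [2.4 0.9 3.6] T [ 0.09 -0.61 -0.03] P [ 526.6 -403.3  128. ] yaw 30.1 w 0.011040019088936388 g 51.317179799079895
```

```bash
python3 -m inch '[[5,0,0,-0.2,3],[5,0,0,-0.4,6],[5,0,0,-0.4,6]]' >/dev/null; python3 st.py
```

```text
F [ 3.6 -0.8  3.4] T [ 0.07 -0.72 -0.03] P [ 526.5 -403.   128.1] yaw 24.1 w 0.010717326624368601 g 51.38208210468292
```

Release seen: Fz jumped from −4 to +3.6 N and z rose. I stop turning and lift straight up.

```bash
python3 -m inch '[[5,0,0,-1,0],[5,0,0,-2,0],[5,0,0,-2,0]]' >/dev/null; python3 st.py
```

```text
F [ 4.8 -1.4  0.9] T [-0.5  -1.23  0.05] P [ 526.5 -402.7  129.5] yaw 24.0 w 0.010746268859141305 g 50.950321555137634
```

```bash
python3 -m inch '[[5,0,0,-2,0],[5,0,0,-4,0],[5,0,0,-4,0]]' >/dev/null; python3 st.py;  python3 -m inch '[[5,0,0,-4,0],[5,0,0,-8,0],[5,0,0,-8,0]]' >/dev/null; python3 st.py
```

```text
F [ 5.1 -0.6 -1.2] T [-0.25 -1.18  0.02] P [ 526.3 -402.3  133.3] yaw 24.0 w 0.010537745580185515 g 50.71783483028412
F [ 0.5  0.1 -0.8] T [ 0.02  0.03 -0.01] P [ 525.4 -402.4  141.5] yaw 23.9 w 0.010809367148531295 g 50.76604664325714
```

The nut is off. Raise it, carry it to the free part of the board at about (0.515, −0.115).

```bash
python3 -m inch '[[5,0,0,-15,0],[5,0,0,-30,0],[5,0,0,-45,0],[5,0,0,-60,0],[5,0,0,-60,0]]' 60 >/dev/null; python3 st.py;  python3 -m inch '[[5,10,-25,0,0],[5,25,-63,0,0],[5,43,-106,0,0],[5,61,-150,0,0],[5,79,-194,0,0],[5,93,-230,0,0],[5,102,-254,0,0],[5,107.5,-267,0,0],[5,107.5,-267,0,0],[5,107.5,-267,0,0]]' >/dev/null; python3 st.py
python3 - <<'E'
from h import *
from plant import observe,camera
s=observe();P=s['eef_pos'];print(s['joint_positions'].round(2))
# numeric check: nut seen held, in top & scene: bright grey, low saturation around prediction
for n in('scene','top'):
    c=camera(n);pickle.dump(c,open(f'pics/{n}7.pkl','wb'))
    u=proj(c,P-[0,0,.0367]);v=proj(c,P-[0,0,.02]);print(n,'underside exp',u)
    if n=='scene':
        col=c['image'][:,int(round(u[0]))];r=int(u[1])
        for y in range(r-20,r+16,2):print(y,col[y])
E
```

```text
F [-0.  -0.9 -1.2] T [ 0.07 -0.06  0.01] P [ 526.5 -402.8  203. ] yaw 23.9 w 0.010507322916114016 g 61.81643486022949
F [-0.5  0.2 -1.9] T [ 0.01 -0.04 -0.04] P [ 516.1 -115.8  201.4] yaw 23.8 w 0.010448111976461222 g 61.82676672935486
[-0.53  0.61  1.09  1.88 -0.63  1.04 -0.33]
scene underside exp [212.96120131 161.60985366]
141 [96 97 93]
143 [120 119 115]
145 [114 114 109]
147 [117 117 113]
149 [121 122 115]
151 [126 126 120]
153 [129 131 123]
155 [147 147 140]
157 [147 147 140]
159 [147 147 140]
161 [147 147 140]
163 [146 144 136]
165 [139 135 127]
167 [138 132 126]
169 [139 133 125]
171 [140 134 126]
173 [140 135 126]
175 [138 132 124]
top underside exp [203.8219884  205.96910376]
```

```bash
python3 -m inch '[[5,0,0,20,0],[5,0,0,50,0],[5,0,0,80,0],[5,0,0,105,0],[5,0,0,125,0],[5,0,0,137,0],[5,0,0,143,0],[5,0,0,143,0],[5,0,0,143,0]]' >/dev/null; python3 st.py;  python3 -m inch '[[5,0,0,1,0],[5,0,0,2,0],[5,0,0,3,0],[5,0,0,4,0],[5,0,0,4,0]]' >/dev/null; python3 st.py; python3 -m inch '[[5,0,0,1,0],[5,0,0,2,0],[5,0,0,2,0]]' >/dev/null; python3 st.py
```

```text
F [ 0.3  0.  -1.2] T [ 0.   -0.   -0.02] P [ 516.5 -114.7   58.9] yaw 23.9 w 0.010498580915378138 g 61.875489950180054
F [ 0.2  0.5 -1.4] T [0.02 0.01 0.05] P [ 516.1 -114.6   54.2] yaw 23.9 w 0.010421241746968556 g 61.87520384788513
F [-0.8 -0.5 -0.6] T [ 0.02 -0.02 -0.01] P [ 516.1 -114.6   52.2] yaw 23.9 w 0.010602994589315278 g 61.87501788139343
```

```bash
python3 -m inch '[[5,0,0,0.5,0],[5,0,0,1,0],[5,0,0,1,0]]' >/dev/null; python3 st.py;  python3 -m inch '[[5,0,0,0.5,0],[5,0,0,1,0],[5,0,0,1,0]]' >/dev/null; python3 st.py
```

```text
F [-0.2 -0.8 -1.8] T [-0.01  0.01  0.04] P [ 516.1 -114.6   51.3] yaw 23.9 w 0.010704076308507608 g 61.87493562698364
F [-0.2  0.7 -1.1] T [-0.05  0.02  0.02] P [ 516.1 -114.6   50.3] yaw 23.9 w 0.01068565691548956 g 61.87503933906555
```

```bash
python3 -m inch '[[5,0,0,0.4,0],[5,0,0,0.8,0],[5,0,0,0.8,0]]' >/dev/null; python3 st.py;  python3 -m inch '[[5,0,0,0.4,0],[5,0,0,0.8,0],[5,0,0,0.8,0]]' >/dev/null; python3 st.py
```

```text
F [-0.5 -0.1 -0.8] T [-0.04  0.01 -0.01] P [ 516.1 -114.6   49.5] yaw 23.9 w 0.010447456835381083 g 61.87487483024597
F [-0.3  1.1 -1.5] T [-0.01 -0.01 -0.04] P [ 516.1 -114.6   48.7] yaw 23.9 w 0.010456320081988883 g 61.875211000442505
```

```bash
python3 -m inch '[[5,0,0,0.4,0],[5,0,0,0.8,0],[5,0,0,0.8,0]]' >/dev/null; python3 st.py
```

```text
F [ 0.4 -1.2 -0.9] T [ 0.04  0.01 -0.03] P [ 516.1 -114.6   47.9] yaw 23.9 w 0.010415761249087944 g 61.87519669532776
```

```bash
python3 -m inch '[[5,0,0,0.4,0],[5,0,0,0.8,0],[5,0,0,0.8,0]]' >/dev/null; python3 st.py;  python3 -m inch '[[5,0,0,0.4,0],[5,0,0,0.8,0],[5,0,0,0.8,0]]' >/dev/null; python3 st.py
```

```text
F [-0.2  0.3 -1.5] T [ 0.   -0.03  0.01] P [ 516.1 -114.6   47.1] yaw 23.9 w 0.010721185399940353 g 61.874881982803345
F [-0.   0.9 -0.9] T [ 0.05 -0.    0.01] P [ 516.1 -114.6   46.3] yaw 23.9 w 0.01048428881058642 g 61.87512516975403
```

Run:
```python
from h import *
from plant import observe,camera
P=observe()['eef_pos']
c=camera('scene')
for d in(-.012,.012):   # columns either side of the axis, rim nearest the camera
    u=proj(c,P+[d,-.024,-P[2]+.013]);x=int(round(u[0]));y=int(round(u[1]))
    print('rim at board height expected',u);print([(r,tuple(int(k) for k in c['image'][r,x])) for r in range(y-12,y+7)])
```

```text
rim at board height expected [215.84759819 222.56578575]
[(211, (148, 148, 141)), (212, (157, 156, 148)), (213, (147, 146, 138)), (214, (152, 152, 143)), (215, (151, 152, 144)), (216, (152, 152, 144)), (217, (150, 151, 143)), (218, (153, 153, 145)), (219, (147, 145, 139)), (220, (131, 131, 123)), (221, (124, 125, 118)), (222, (125, 125, 119)), (223, (129, 129, 121)), (224, (132, 132, 124)), (225, (128, 126, 121)), (226, (125, 125, 119)), (227, (129, 128, 121)), (228, (127, 126, 120)), (229, (125, 124, 118))]
rim at board height expected [224.64675062 220.32972523]
[(208, (173, 173, 166)), (209, (137, 136, 130)), (210, (121, 120, 114)), (211, (120, 121, 116)), (212, (121, 124, 121)), (213, (117, 121, 117)), (214, (120, 123, 120)), (215, (119, 120, 116)), (216, (121, 121, 119)), (217, (122, 123, 120)), (218, (122, 122, 119)), (219, (119, 116, 108)), (220, (116, 100, 80)), (221, (122, 101, 74)), (222, (125, 104, 78)), (223, (124, 103, 79)), (224, (128, 108, 82)), (225, (141, 119, 90)), (226, (142, 120, 90))]
```

```bash
python3 -m inch '[[5,0,0,0.3,0],[5,0,0,0.6,0],[5,0,0,0.6,0]]' >/dev/null; python3 st.py;  python3 -m inch '[[5,0,0,0.3,0],[5,0,0,0.6,0],[5,0,0,0.6,0]]' >/dev/null; python3 st.py
```

```text
F [-0.6  0.4 -0.9] T [-0.04 -0.   -0.01] P [ 516.1 -114.6   45.7] yaw 23.9 w 0.010846639461104573 g 61.87471032142639
F [-0.4  1.3  2.2] T [0.09 0.24 0.02] P [ 516.1 -114.6   45.3] yaw 23.9 w 0.010714531865384467 g 62.508909702301025
```

```bash
python3 -m inch '[[5,0,0,0.3,0],[5,0,0,0.6,0],[5,0,0,0.6,0]]' >/dev/null; python3 st.py
```

```text
F [-2.5  2.9 12.5] T [0.43 0.65 0.04] P [ 516.1 -114.6   45.2] yaw 23.9 w 0.010597901238940876 g 63.960474729537964
```

Contact. Back off to a light touch, then open slowly and lift clear.

```bash
python3 -m inch '[[5,0,0,-0.3,0],[5,0,0,-0.5,0],[5,0,0,-0.5,0]]' >/dev/null; python3 st.py; python3 -m inch '[[14,0,0,0,0],[18,0,0,0,0],[25,0,0,0,0],[36,0,0,0,0],[36,0,0,0,0],[36,0,0,0,0]]' 20 >/dev/null; python3 st.py
```

```text
F [-1.6  1.5  6.8] T [ 0.26  0.38 -0.03] P [ 516.1 -114.5   45.2] yaw 23.9 w 0.010654511460285718 g 62.803544998168945
F [-0.4  0.3 -0.5] T [-0.01 -0.   -0.05] P [ 516.1 -114.6   45. ] yaw 23.9 w 0.036181332536828745 g 0.0
```

```bash
python3 -m inch '[[36,0,0,-5,0],[36,0,0,-15,0],[36,0,0,-40,0],[36,0,0,-80,0],[36,0,0,-130,0],[36,0,0,-150,0],[36,0,0,-150,0],[36,0,0,-150,0]]' >/dev/null; python3 st.py
python3 - <<'E'
from h import *
from plant import camera
c=camera('wrist')
g=c['image'].astype(int)
X=np.array([.5161+.0013,-.1146,.068]); u=proj(c,X);print('bar centre expected',u)
# bright low-saturation blob near expected position
hsv=cv2.cvtColor(c['image'],cv2.COLOR_RGB2HSV)
m=cv2.inRange(hsv,(0,0,120),(179,40,255))
n,l,st,ce=cv2.connectedComponentsWithStats(m)
for i in range(1,n):
    if 300<st[i,4]<30000: print(st[i],ce[i].round(0), 'at rim z .044:',onplane(c,ce[i],.05).round(3))
for z in(.013,.044,.068):print(z,[proj(c,[.5161+a,-.1146+b,z]).round(0) for a,b in((.0265,0),(-.0265,0),(0,.0265),(0,-.0265))])
s0=pickle.load(open('pics/scene0.pkl','rb'));s=camera('top');t0=pickle.load(open('pics/top0.pkl','rb'))
for nm,p in(('spoon',(165,215)),('big',(268,245)),('small',(365,205)),('jam',(260,150)),('shaker',(237,156)),('shallot',(305,151))):
    x,y=p;d=np.abs(s['image'][y-12:y+12,x-12:x+12].astype(int)-t0['image'][y-12:y+12,x-12:x+12]).max(2);print(nm,(d>40).sum())
E
```

```text
F [-0.2 -0.  -0.3] T [-0.01  0.03  0.04] P [ 515.8 -114.2  194.5] yaw 23.9 w 0.035815183579967366 g 0.0
bar centre expected [260.58608338 182.37924304]
[    0     0   116   196 16463] [45. 84.] at rim z .044: [0.517 0.087 0.05 ]
[ 370   20  142   85 5649] [463.  55.] at rim z .044: [ 0.682 -0.226  0.05 ]
[ 119   63   51  133 1942] [145. 115.] at rim z .044: [ 0.528 -0.001  0.05 ]
[ 230  147   58   66 2567] [258. 178.] at rim z .044: [ 0.516 -0.112  0.05 ]
[ 76 232  35  38 625] [ 91. 249.] at rim z .044: [0.385 0.007 0.05 ]
[191 235  23  40 437] [202. 254.] at rim z .044: [ 0.425 -0.094  0.05 ]
[303 235  24  47 486] [315. 257.] at rim z .044: [ 0.467 -0.195  0.05 ]
[336 253  43  33 618] [359. 266.] at rim z .044: [ 0.476 -0.24   0.05 ]
[ 205  287  108   60 4032] [253. 323.] at rim z .044: [ 0.373 -0.171  0.05 ]
[366 347  34  37 516] [379. 370.] at rim z .044: [ 0.373 -0.322  0.05 ]
0.013 [array([271., 147.]), array([249., 194.]), array([236., 160.]), array([283., 181.])]
0.044 [array([272., 151.]), array([248., 202.]), array([233., 166.]), array([286., 189.])]
0.068 [array([273., 156.]), array([248., 211.]), array([231., 171.]), array([288., 196.])]
spoon 455
big 306
small 0
jam 0
shaker 0
shallot 0
```

Run:
```python
from h import *
from plant import camera,observe
s=camera('scene')['image'].astype(int);s0=pickle.load(open('pics/scene0.pkl','rb'))['image'].astype(int)
d=np.abs(s-s0).max(2)
for nm,(x,y,w,h) in dict(big=(192,245,38,24),spoon=(170,195,45,15),jam=(290,195,25,35),shallot=(320,225,28,28),shaker=(276,190,10,20),small=(305,283,28,30)).items(): print(nm,(d[y:y+h,x:x+w]>40).mean())
print(observe()['time'])
```

```text
big 0.03508771929824561
spoon 0.1437037037037037
jam 0.002285714285714286
shallot 0.0
shaker 0.0
small 0.0
25.775
```

```bash
python3 -c "
from plant import finish_job
print(finish_job())"
```

```text
the job is handed in; nothing more can be done
None
```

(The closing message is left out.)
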